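Rack the weld test plate

TASK

Take the loose test plate from the leaning stand and put it in the rack's empty bay, down its guide slot, upright, with its notch up and at the same end as its neighbours'. Push it gently over the slot's spring catch until it is fully home, level with the other plates, let go of it, and leave the stored plates in their slots and the other things on the bench where they are.

Things in the scene. Friction and masses are not known exactly. Their poses are not given: they have to be found in the camera images.
- plate_mid (a point): Centre (half-way up) of the loose aluminium weld test plate: 110 long (its x), 8 thick (its y), 90 tall (its z, from foot to top edge), 0.17 to 0.27 kg. A 20 x 20 notch is cut from the upper corner at its -x end, so the top edge runs from x = -35 to +55. It starts leaning in the stand.
- plate: The loose plate; origin at the middle of its foot, 45 below its centre, axes as for its centre.
- plate_notch (a point): Middle of the notch of the loose plate, 45 towards its -x end and 35 above its centre; turns with the plate.
- stand: Dark steel stand fixed to the bench, base 140 (x) x 80 (y) x 6; origin centre of its underside. The plate leans in it, its top tipped 22 degrees to the stand's +y side. Two back strips reach 46 up the plate and the front lip 12; the upper half of the plate is free on both faces.
- slot_home (a point): Middle of the empty bay at the height of the plate's centre when fully home, 53 above the bench. x runs along the slots, y across, z up; the notch belongs at the -x end. The bay's guide slot runs along x but was left 5 to 7 to one side or the other (y) of this point; that is not measured: look or feel for it. Along x the plate has 2.5 of play each way about this point.
- rack: Dark steel rack fixed to the bench: base 150 (x) x 165 (y) x 8, origin centre of its underside. Six bays at a pitch of 25 across y. Five hold plates of the same size and shape as the loose one, notch up at the -x end, tops 98 above the bench; one of the four inner bays is empty. In its guide a sprung catch stops a plate 26 short of home and carries it when let go.
- guide_top (a point): The middle of the empty bay at the height of its guide's lips, 11 above slot_home. The guide stands only along the last 25 at each end of the bay: a slot 10.5 wide between rounded lips with flat flanges outside them, on which a misplaced foot lands. From the catch, a push of about 5 to 15 N on the plate's top edge takes it home to a hard stop on the floor; the springs keep it down.
- stored0_mid (a point): Centre of a stored plate in the rack (same size and axes as the loose plate), 53 above the bench, loose in its slot.
- stored1_mid (a point): Centre of a stored plate in the rack (same size and axes as the loose plate), 53 above the bench, loose in its slot.
- stored2_mid (a point): Centre of a stored plate in the rack (same size and axes as the loose plate), 53 above the bench, loose in its slot.
- stored3_mid (a point): Centre of a stored plate in the rack (same size and axes as the loose plate), 53 above the bench, loose in its slot.
- stored4_mid (a point): Centre of a stored plate in the rack (same size and axes as the loose plate), 53 above the bench, loose in its slot.
- bar: Bystander: a loose flat steel bar lying on the bench, 160 x 60 x 12 (not the plate).
- hammer: Bystander: a hammer lying on the bench, about 300 long.
- brush: Bystander: a brush lying on the bench, about 220 long.
- tube: Bystander: a steel tube offcut standing on end, 60 across, 90 tall.
- jar: Bystander: a grey jar, 70 across, 100 tall.
- eyebolt: Bystander: a steel eye bolt standing on its flange, 40 across, 65 tall.
Not all that is in view belongs to the job. Leave any red or turquoise look-alike of the plate alone.

How it is judged:
At the end, for the whole second after the job is handed in: The plate is at rest in the guide slot of the formerly empty bay: its centre within 4.5 mm along, 9.5 mm across and 2.5 mm above (4 mm below) the home point, upright and in line with the slot within 0.07 rad, notch up at the slot's -x end; each stored plate within 10 mm of where it began (x of plate_mid in the frame of slot_home between -0.0045 and 0.0045 m and y of plate_mid in the frame of slot_home between -0.0095 and 0.0095 m and z of plate_mid in the frame of slot_home between -0.004 and 0.0025 m and angle between plate_mid's own z axis and vertical below 0.07 rad and angle between the x axis of plate_mid and the x axis of slot_home, either way round below 0.07 rad and x of plate_notch in the frame of slot_home below -0.03 m and linear speed of plate below 0.01 m/s and distance of each of stored0_mid, stored1_mid, stored2_mid, stored3_mid, stored4_mid from where it was at the start of the episode below 0.01 m); the robot touches nothing.
It fails at once if the plate is pressed on the rack's floor or end walls with more than 50 N (contact force between plate and rack above 50 N).
It fails at once if a stored plate is lifted or shoved more than 25 mm (distance of any of stored0_mid, stored1_mid, stored2_mid, stored3_mid, stored4_mid from where it was at the start of the episode above 0.025 m).
It fails at once if a bystander is moved more than 40 mm (distance of any of bar, hammer, brush, tube, jar, eyebolt from where it was at the start of the episode above 0.04 m).
It also fails if it takes over 45 s, if anything falls off the work surface, if the arm or the gripper's body presses on something with over 40 N, if the wrist force passes 120 N, or if a joint passes its speed limit or range.

ROBOT

A 6-joint arm with a two-finger parallel gripper is mounted at the origin on the work surface. World frame = base frame: x ahead of the robot, y to its left, z up, the work surface at z = 0. Lengths are in m, angles in rad, forces in N, time in s.
With the tool pointing down it reaches from about 0.4 to 0.825 m from the base axis. Payload 7 kg.
Tool frame: the origin (TCP) lies between the finger pads; the fingertips stand 8 mm ahead of it and the grasp point (between the pads) lies 11 mm behind it (arm.finger_overhang is the distance from the TCP to the fingertips, in m); z points along the fingers, y is the line along which they close (so a half turn about z gives the same grasp; the last joint's range is limited). The gripper opens to 88 mm and grips with 3 to 60 N. Pads are 19 mm wide; open, the fingers measure 130 mm over their backs; the gripper's body (78 mm by 193 mm) begins 47 mm behind the grasp point.
Start: joints at [1.624, 0.359, 0.012, 0, -1.224, -0.288], TCP at [0.157, 0.656, 0.235] pointing down, gripper open.
Joint ranges: [-3.07, 3.07], [-1.43, 2.12], [-1.02, 1.25], [-3.03, 1.67], [-3.05, -0], [-3.03, 3.03]. Speed limits (rad/s): [2.39, 2.39, 3.01, 3.14, 3.14, 3.14].

INTERFACE

Orientations are given as [roll, pitch, yaw] about the fixed x, y, z axes, in that order (R = Rz(yaw) Ry(pitch) Rx(roll)).
In Python, from station import arm gives the robot as it stands.
- The arm moves only by the tool move_arm, never from a script. Its argument "rows" is text: rows parted by semicolons, each of 7 numbers parted by spaces: the turn, a rotation vector about the tool's x, y, z in degrees, then the shift along the tool's x, y, z in m, then the finger opening in m, from 0 to 0.0876. A call has 1 to 8 rows; each row shifts and turns the commanded pose from where the row before left it, along the tool's axes as they then stand; what a row does not reach is not made up. A row lasts 1/8 s, in which the tool goes at most 62.5 mm and 10.7 degrees, less where a joint would pass 70% of its speed; a pose out of reach is approached as far as the arm can. A call is refused whole if a number of a shift passes 0.0625 or a number of a turn 10.7, either way. A call with a gripper value outside its range is refused whole. The fingers move at their own pace and stop on an object; "squeeze" is the grip in N (left out, the last holds). Time passes only in rows, so rows that do not move let the fingers close. It gives the time, the measured TCP pose, the force, the opening and the grip force at its end, in the units of the state.
- arm.get_state(): the state, without advancing time (a new reading comes with each control period).
- arm.grab_frame(name): name is "scene" or "top" or "wrist"; returns (picture, depth): 420x560x3 uint8, blue, green, red; 420x560 float32, m along the optical axis (not along the pixel's ray), 0 where there is no reading.
- arm.camera_model(name): a dict with "mtx" (3x3 intrinsics, pixels), "camera_from_world" (4x4, takes a point from world to camera coordinates); the wrist camera has in their place "mount" (4x4, takes a point from camera to tool coordinates, whose origin is the TCP and whose axes are the flange's). Camera axes: x right, y down, z forward; pixel columns grow to the right and rows downward; lengths in m; the calibration is good to about 2 mm. A picture is of the moment at which its call begins: read the wrist's pose just before it. camera_model takes no time and is no camera call.
- arm.job_done(): hands the job in; it is judged then, once.
The state is a dict: "t": time; "q": joint angles; "qd": joint speeds; "joint_efforts": joint torques, N m; "eef_pos": TCP position; "ee_rot": TCP orientation; "force": force on the tool from outside, world axes, zero at the start; "moment": the same for the moment, N m; "width": finger opening in m; "gripper_force": force on a finger pad.
Only numpy, scipy, OpenCV 4.12 (cv2) and the standard library are available. Lean on these libraries where they do the work, as an engineer would, in place of code of your own. Each camera call takes 0.05 s, during which the arm holds its last target. There are 200 camera calls.

## Working session

There is one attempt and no reset: what is moved stays moved. The work goes in short steps, Python scripts to look and compute and a tool call to move; the robot and the scene stay as the last step left them, time stands still between calls to the robot, and variables do not carry over. Pictures are saved under pics/ and viewed, at most 10 in all, crops included, and the job is handed in when it is done.

Besides the shell and the picture viewer there is one more tool, called after ">>>" by a JSON object that holds its "name" and its "arguments". move_arm: Moves the arm, as the interface text tells. Its arguments: {"type":"object","properties":{"rows":{"type":"string"},"squeeze":{"type":"number"}},"required":["rows"]}

```bash
ls; mkdir -p pics
cat > h.py <<'E'
import numpy as np, cv2
from scipy.spatial.transform import Rotation as R
from station import arm
def tool():
    s=arm.get_state(); T=np.eye(4); T[:3,3]=s["eef_pos"]; r=np.array(s["ee_rot"])
    T[:3,:3]=r if r.shape==(3,3) else R.from_euler('xyz',r).as_matrix(); return T
def look(n):
    m=arm.camera_model(n); K=np.array(m["mtx"])
    W=tool()@np.array(m["mount"]) if n=="wrist" else np.linalg.inv(np.array(m["camera_from_world"]))
    p,d=arm.grab_frame(n); return p,d,K,W
def pts(d,K,W):
    v,u=np.mgrid[:d.shape[0],:d.shape[1]]
    c=np.stack([(u-K[0,2])/K[0,0]*d,(v-K[1,2])/K[1,1]*d,d],-1)
    P=c@W[:3,:3].T+W[:3,3]; P[d<=0]=np.nan; return P
E
python3 - <<'E'
from h import *
print({k:np.round(v,3) for k,v in arm.get_state().items()}, arm.finger_overhang)
for n in("top","scene"):
    p,d,K,W=look(n); np.savez(n,p=p,d=d,K=K,W=W); cv2.imwrite(f"pics/{n}0.png",p); print(n,W.round(3),K.round(1))
E
```

```text
pics
{'t': np.float64(0.0), 'q': array([ 1.624,  0.359,  0.011, -0.   , -1.224, -0.288]), 'qd': array([ 0.002,  0.   ,  0.001, -0.001, -0.001, -0.001]), 'joint_efforts': array([ 2.0000e-03, -5.8272e+01,  2.9305e+01,  6.9970e+00,  7.0000e-03,
       -0.0000e+00]), 'eef_pos': array([0.157, 0.656, 0.234]), 'ee_rot': array([ 3.14 , -0.   , -0.235]), 'force': array([-0.216,  0.706, -0.57 ]), 'moment': array([ 0.013, -0.027,  0.009]), 'gripper_force': np.float64(0.0), 'width': np.float64(0.088)} 0.008
top [[-0.03  -0.989  0.147  0.346]
 [-1.     0.028 -0.013  0.044]
 [ 0.009 -0.148 -0.989  1.288]
 [ 0.     0.     0.     1.   ]] [[451.6   0.  273. ]
 [  0.  451.6 217.9]
 [  0.    0.    1. ]]
scene [[ 0.769  0.544 -0.336  0.906]
 [ 0.639 -0.649  0.413 -0.425]
 [ 0.006 -0.532 -0.847  1.021]
 [ 0.     0.     0.     1.   ]] [[443.5   0.  281.5]
 [  0.  443.5 210.4]
 [  0.    0.    1. ]]
```

View pics/top0.png

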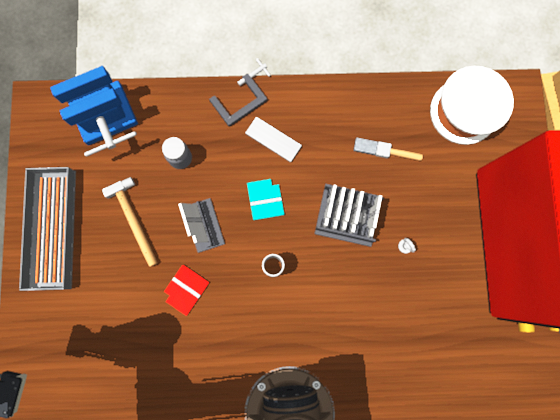

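View pics/scene0.png

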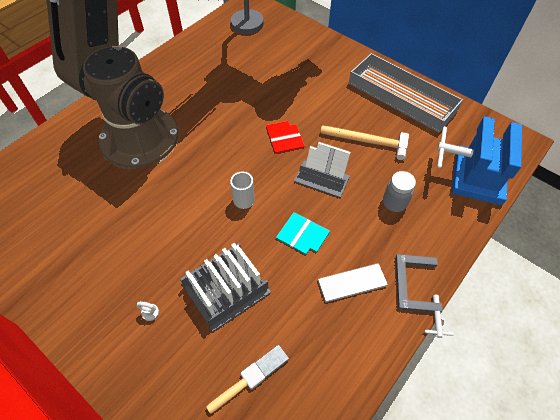

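Top view: the stand with the grey plate is at (202,222) and the rack at (350,213). Things that could be mistaken for the plate are the turquoise plate (266,200), the red plate (187,290), the white bar (273,139) and the five stored plates in the rack. I choose the grey plate in the stand, and check it in a close crop.

Run:
```python
from h import *
t=np.load("top.npz"); s=np.load("scene.npz")
c=lambda z,x,y,w: cv2.resize(z["p"][y:y+int(w*.75),x:x+w],(400,300),interpolation=cv2.INTER_CUBIC)
cv2.imwrite("pics/m.png",np.vstack([np.hstack([c(t,162,187,80),c(t,300,172,100)]),np.hstack([c(s,275,125,100),c(s,170,230,120)])]))
for z,n,boxes in((t,"top",((172,192,230,255),(312,178,390,248))),(s,"scene",((293,140,352,198),(178,238,274,334)))):
    P=pts(z["d"],z["K"],z["W"])
    for a,b,c2,d2 in boxes:
        Q=P[b:d2,a:c2].reshape(-1,3); Q=Q[(Q[:,2]>0.003)]
        for lo,hi in((.003,.02),(.02,.06),(.06,.085),(.085,.12)):
            q=Q[(Q[:,2]>lo)&(Q[:,2]<hi)]
            if len(q)>3: 
                r=cv2.minAreaRect(q[:,:2].astype(np.float32)); print(n,lo,len(q),np.round(r[0],4),np.round(r[1],4),round(r[2],1),q[:,2].max().round(4))
```

```text
top 0.003 981 [0.5284 0.2358] [0.165  0.1814] 89.2 0.0198
top 0.02 470 [0.5229 0.2231] [0.1285 0.0287] 16.3 0.0598
top 0.06 209 [0.5218 0.2402] [0.1108 0.0177] 13.3 0.0849
top 0.085 290 [0.5176 0.2537] [0.1093 0.019 ] 16.5 0.1131
top 0.003 1483 [ 0.5474 -0.1985] [0.2274 0.2023] 88.3 0.02
top 0.02 1002 [ 0.5414 -0.1885] [0.1644 0.129 ] 75.9 0.0599
top 0.06 477 [ 0.5409 -0.1862] [0.1366 0.1154] 77.3 0.085
top 0.085 627 [ 0.5503 -0.1916] [0.1339 0.0917] 75.4 0.1065
scene 0.003 729 [0.4999 0.2591] [0.1716 0.2063] 38.8 0.0191
scene 0.02 663 [0.5206 0.2258] [0.1294 0.0338] 16.3 0.0597
scene 0.06 351 [0.5193 0.2428] [0.1099 0.0226] 21.4 0.085
scene 0.085 353 [0.5146 0.2553] [0.1109 0.0228] 19.1 0.111
scene 0.003 1454 [ 0.5288 -0.1808] [0.2389 0.2504] 40.3 0.02
scene 0.02 1642 [ 0.5387 -0.1872] [0.1652 0.1296] 75.4 0.0599
scene 0.06 616 [ 0.5384 -0.1879] [0.1323 0.1166] 75.1 0.0847
scene 0.085 849 [ 0.5486 -0.19  ] [0.1339 0.0929] 74.9 0.1028
```

View pics/m.png

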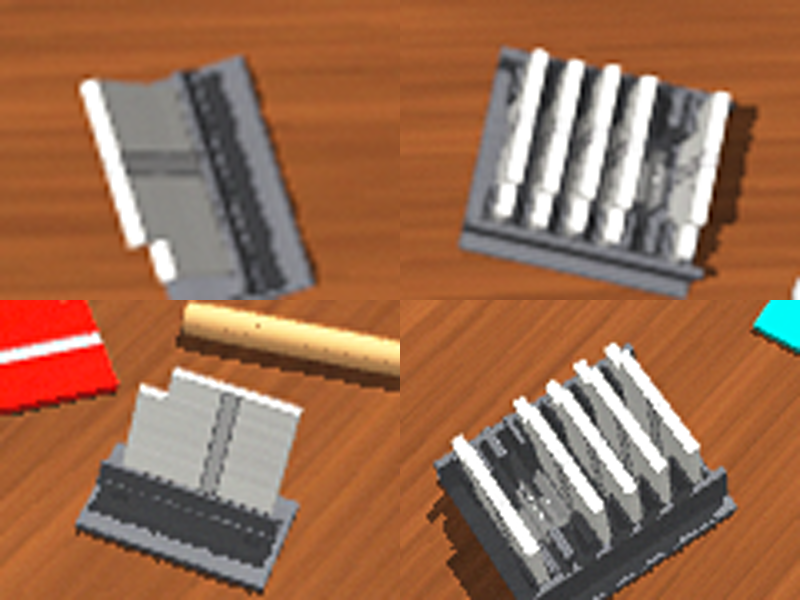

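The crop shows the loose grey plate leaning towards the left (+y), notch at the lower (-x) end, at (160,265). In the rack crop the empty bay is second from the right, around (665,160), and the neighbours' notches are at the lower (-x) end. Next I fit the plate's face and the rack.

```bash
cat >> h.py <<'E'
def plane(q):
    for _ in range(4):
        c=q.mean(0); n=np.linalg.svd(q-c)[2][2]; e=(q-c)@n; q=q[abs(e)<max(2*e.std(),.0015)]
    return c,n,e.std(),len(q)
E
python3 - <<'E'
from h import *
print(arm.camera_model("wrist"))
for n,b in(("top",(172,192,230,255)),("scene",(293,140,352,198))):
    z=np.load(n+".npz"); P=pts(z["d"],z["K"],z["W"])[b[1]:b[3],b[0]:b[2]]
    I=z["p"][b[1]:b[3],b[0]:b[2]].max(2); m=(P[...,2]>.06)&(P[...,2]<.102)&(I<215)&(I>90)
    c,nn,e,k=plane(P[m]); nn*=np.sign(nn[2]); ex=np.cross([0,0,1],nn); ex/=np.linalg.norm(ex); ex*=np.sign(ex[0]); ez=np.cross(ex,-nn); ez*=np.sign(ez[2])
    print(n,"c",c.round(4),"n",nn.round(3),"tilt",np.degrees(np.arcsin(nn[2])).round(1),"yaw",np.degrees(np.arctan2(ex[1],ex[0])).round(2),e,k)
    Q=P[(P[...,2]>.055)]; a=(Q-c)@ex; h=(Q-c)@ez; w=(Q-c)@nn; ok=abs(w+.003)<.009
    Q,a,h,w=Q[ok],a[ok],h[ok],w[ok]; hm=np.percentile(h,99)
    print(" top edge h",hm.round(4),"x range all",np.percentile(a,[1,99]).round(4),"x near top",np.percentile(a[h>hm-.012],[1,99]).round(4))
    am=a.max(); O=c+ex*(np.percentile(a,99.5)-.055)+ez*hm-nn*.004; print(" top-edge point at plate x=0:",O.round(4)," min x ->",(a.min()-np.percentile(a,99.5)).round(4))
# rack: tops of stored plates
for n,b in(("top",(312,178,390,248)),("scene",(178,238,274,334))):
    z=np.load(n+".npz"); P=pts(z["d"],z["K"],z["W"])[b[1]:b[3],b[0]:b[2]]; I=z["p"][b[1]:b[3],b[0]:b[2]]
    m=((P[...,2]>.09)&(P[...,2]<.104)).astype(np.uint8); k,l,st,_=cv2.connectedComponentsWithStats(m,connectivity=4)
    for i in range(1,k):
        if st[i,4]<15: continue
        q=P[l==i]; r=cv2.minAreaRect(q[:,:2].astype(np.float32)); v=np.linalg.svd(q[:,:2]-q[:,:2].mean(0))[2][0]; v*=np.sign(v[0])
        print(n,len(q),np.round(r[0],4),np.round(r[1],3),"yaw",np.degrees(np.arctan2(v[1],v[0])).round(1),np.median(q[:,2]).round(4))
E
```

```text
{'mtx': array([[318.86367944,   0.        , 280.50521589],
       [  0.        , 318.86367944, 206.20056928],
       [  0.        ,   0.        ,   1.        ]]), 'mount': array([[ 6.30852282e-04, -9.65501131e-01, -2.60398097e-01,
         6.99957770e-02],
       [ 9.99999635e-01,  4.59059474e-04,  7.20549083e-04,
        -2.01956442e-03],
       [-5.76152741e-04, -2.60398456e-01,  9.65501068e-01,
        -1.50392590e-01],
       [ 0.00000000e+00,  0.00000000e+00,  0.00000000e+00,
         1.00000000e+00]])}
top c [0.5224 0.2442 0.0808] n [ 0.264 -0.88   0.396] tilt 23.3 yaw 16.73 0.0009620731511169698 307
 top edge h 0.0333 x range all [-0.0562  0.0521] x near top [-0.0364  0.0518]
 top-edge point at plate x=0: [0.5155 0.2597 0.1098]  min x -> -0.1094
scene c [0.5211 0.2473 0.0805] n [ 0.267 -0.88   0.392] tilt 23.1 yaw 16.84 0.001596755070121732 503
 top edge h 0.031 x range all [-0.0569  0.0508] x near top [-0.0368  0.0509]
 top-edge point at plate x=0: [0.5127 0.2613 0.1075]  min x -> -0.1102
top 110 [ 0.5665 -0.1312] [0.009 0.091] yaw -14.7 0.0991
top 112 [ 0.5589 -0.1548] [0.009 0.09 ] yaw -14.5 0.0984
top 111 [ 0.5545 -0.1795] [0.009 0.09 ] yaw -14.5 0.0986
top 118 [ 0.5465 -0.2033] [0.009 0.09 ] yaw -14.5 0.0983
top 119 [ 0.5337 -0.2517] [0.009 0.09 ] yaw -14.7 0.0985
scene 159 [ 0.5645 -0.1295] [0.009 0.092] yaw -14.5 0.097
scene 153 [ 0.5572 -0.1536] [0.009 0.091] yaw -14.6 0.0977
scene 154 [ 0.5524 -0.1779] [0.009 0.092] yaw -14.6 0.0974
scene 156 [ 0.5446 -0.2016] [0.009 0.091] yaw -14.5 0.0976
scene 156 [ 0.5316 -0.2502] [0.008 0.09 ] yaw -14.2 0.0976
```

```bash
cat >> h.py <<'E'
def need(pos,yaw,roll=0,T=None):
    T=tool() if T is None else T; G=(R.from_euler('z',yaw,degrees=True)*R.from_euler('x',180+roll,degrees=True)).as_matrix()
    print("shift(tool)",(T[:3,:3].T@(np.array(pos)-T[:3,3])).round(4),"then turn",R.from_matrix(T[:3,:3].T@G).as_rotvec(degrees=True).round(2))
E
python3 - <<'E'
from h import *
ez=np.array([-.1076,.3588,.927]); p=np.array([.5176,.2557,.0951])
need(p+.085*ez,16.7,-22)
E
```

```text
shift(tool) [0.4279 0.2778 0.0603] then turn [-21.4    5.8  -29.78]
```

>>> {"name": "move_arm", "arguments": {"rows": "0 0 0 .05 .0325 .007 .0876;0 0 0 .05 .0325 .007 .0876;0 0 0 .05 .0325 .007 .0876;0 0 0 .05 .0325 .007 .0876;0 0 0 .05 .0325 .007 .0876;0 0 0 .05 .0325 .007 .0876;0 0 0 .05 .0325 .007 .0876;0 0 0 .05 .0325 .007 .0876"}}

```text
t: 1.1
eef_pos: [0.4865, 0.3089, 0.1783]
ee_rot: [3.142, 0.0, -0.235]
force: [-0.4, 1.4, 0.0]
width: 0.0875
gripper_force: 0.0
```

>>> {"name": "move_arm", "arguments": {"rows": "0 0 0 .028 .0178 .004 .0876;-5.35 1.45 -7.45 0 0 0 .0876;-5.35 1.45 -7.45 0 0 0 .0876;-5.35 1.45 -7.45 0 0 0 .0876;-5.35 1.45 -7.45 0 0 0 .0876;0 0 0 0 0 0 .0876"}}

```text
t: 1.85
eef_pos: [0.5077, 0.2871, 0.1732]
ee_rot: [2.757, 0.002, 0.294]
force: [0.4, 0.3, -0.3]
width: 0.0872
gripper_force: 0.0
```

Run:
```python
from h import *
ez=np.array([-.1076,.3588,.927]); p=np.array([.5176,.2557,.0951])
T=tool();print(T.round(3)); need(p,16.7,-22)
p,d,K,W=look("wrist"); np.savez("w1",p=p,d=d,K=K,W=W); cv2.imwrite("pics/w1.png",p)
P=pts(d,K,W); Q=P.reshape(-1,3); Q=Q[np.isfinite(Q[:,2])&(Q[:,2]>.1)&(Q[:,2]<.13)&(np.hypot(Q[:,0]-.514,Q[:,1]-.26)<.09)]
m=(np.linalg.norm(P-[.514,.26,.1],axis=-1)<.08)&(P[...,2]>.06)
Q=P[m]; ex=np.array([.958,.287,0]); q=(Q-[.514,.2605,.109]); a=q@ex; h=q@ez; w=q@np.cross(ex,ez)
print(len(Q),np.percentile(a,[1,99]).round(4),np.percentile(h,[50,99]).round(4),np.percentile(w,[1,50,99]).round(4))
t=h>np.percentile(h,99)-.004; print(a[t].min(),a[t].max(),np.percentile(w[t],[2,50,98]))
```

```text
[[ 0.957  0.27   0.107  0.508]
 [ 0.29  -0.887 -0.36   0.287]
 [-0.002  0.376 -0.927  0.173]
 [ 0.     0.     0.     1.   ]]
shift(tool) [0.0005 0.0012 0.0847] then turn [0.06 0.04 0.2 ]
1582 [-0.0445  0.0555] [-0.0005  0.0012] [-0.0116 -0.0037  0.0007]
-0.03334509185993371 0.05558077073153786 [-0.00655164 -0.00302297  0.00065016]
```

View pics/w1.png

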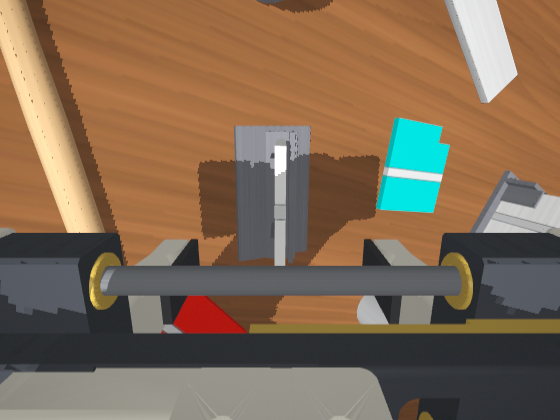

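The wrist view shows the plate edge-on at (280,190), centred between the fingers. I go down its line and grip.

>>> {"name": "move_arm", "arguments": {"rows": "0 0 .2 0 0 .03 .0876;0 0 0 0 -.001 .03 .0876;0 0 0 0 0 .025 .0876;0 0 0 0 0 0 .05;0 0 0 0 0 0 .02;0 0 0 0 0 0 0;0 0 0 0 0 0 0;0 0 0 0 0 0 0", "squeeze": 25}}

```text
t: 2.9
eef_pos: [0.5176, 0.2576, 0.0957]
ee_rot: [2.76, -0.002, 0.289]
force: [-0.1, 0.3, -0.6]
width: 0.0433
gripper_force: 0.0
```

>>> {"name": "move_arm", "arguments": {"rows": "0 0 0 0 0 0 0;0 0 0 0 0 0 0;0 0 0 0 0 0 0"}}

```text
t: 3.28
eef_pos: [0.5176, 0.2572, 0.0953]
ee_rot: [2.759, -0.002, 0.289]
force: [-0.2, -0.3, 0.1]
width: 0.0129
gripper_force: 0.0
```

>>> {"name": "move_arm", "arguments": {"rows": "0 0 0 0 0 0 0;0 0 0 0 0 0 0;0 0 0 0 0 0 0"}}

```text
t: 3.65
eef_pos: [0.5176, 0.2572, 0.0953]
ee_rot: [2.759, -0.002, 0.289]
force: [0.1, 1.1, -0.6]
width: 0.008
gripper_force: 25.0
```

>>> {"name": "move_arm", "arguments": {"rows": "0 0 0 0 0 -.02 0;0 0 0 0 0 -.04 0;0 0 0 0 0 -.05 0;0 0 0 0 0 -.03 0;7.3 0 0 0 0 0 0;7.3 0 0 0 0 0 0;7.3 0 0 0 0 0 0;0 0 0 0 0 0 0"}}

```text
t: 4.65
eef_pos: [0.5031, 0.306, 0.2262]
ee_rot: [-3.14, -0.003, 0.286]
force: [0.2, 0.2, -1.1]
width: 0.0076
gripper_force: 25.0
```

Run:
```python
from h import *
# bay centre line: mean of neighbours (bays 0 and 2), centre x shifted from top-edge centre (+10mm)
e=np.array([np.cos(np.radians(-14.6)),np.sin(np.radians(-14.6))])
c=(np.array([.5455,-.2025])+np.array([.5326,-.251]))/2-.01*e; print("bay",c)
need([*c,.26],-14.6); print(arm.get_state()["force"])
```

```text
bay [ 0.52937291 -0.22422931]
shift(tool) [-0.124   0.5161 -0.0351] then turn [-0.15 -0.14 30.97]
[ 0.16224201  0.20337251 -1.14124024]
```

>>> {"name": "move_arm", "arguments": {"rows": "0 0 0 -.0155 .055 -.0045 0;0 0 0 -.0155 .057 -.0045 0;0 0 0 -.0155 .057 -.0045 0;0 0 0 -.0155 .057 -.0045 0;0 0 0 -.0155 .057 -.0045 0;0 0 0 -.0155 .057 -.0045 0;0 0 0 -.0155 .057 -.0045 0;0 0 0 -.0155 .057 -.0045 0"}}

```text
t: 5.65
eef_pos: [0.5124, -0.1649, 0.2609]
ee_rot: [3.14, 0.0, 0.289]
force: [1.3, 0.5, -2.1]
width: 0.0074
gripper_force: 25.0
```

>>> {"name": "move_arm", "arguments": {"rows": "0 0 10.3 0 0 0 0;0 0 10.3 0 0 0 0;0 0 10.3 0 0 0 0;0 0 0 0 0 0 0;0 0 0 0 0 0 0"}}

```text
t: 6.28
eef_pos: [0.5127, -0.163, 0.2608]
ee_rot: [3.141, -0.001, -0.246]
force: [-0.3, -0.6, -3.0]
width: 0.0076
gripper_force: 25.0
```

Run:
```python
from h import *
need([.5294,-.2242,.26],-14.6)
p,d,K,W=look("wrist"); np.savez("w2",p=p,d=d,K=K,W=W)
P=pts(d,K,W); y=np.radians(-14.6); B=np.array([[np.cos(y),np.sin(y),0],[-np.sin(y),np.cos(y),0],[0,0,1]])
L=(P-[.5294,-.2242,0])@B.T
m=((L[...,2]>.09)&(L[...,2]<.106)&(abs(L[...,0])<.08)&(abs(L[...,1])<.13)).astype(np.uint8)
k,l,st,_=cv2.connectedComponentsWithStats(m,connectivity=4)
for i in range(1,k):
    if st[i,4]>30:
        q=L[l==i]; v=np.linalg.svd(q[:,:2]-q[:,:2].mean(0))[2][0]; v*=np.sign(v[0])
        print(st[i,4],"x",np.percentile(q[:,0],[1,99]).round(4),"y",np.median(q[:,1]).round(4),"z",np.median(q[:,2]).round(4),"dyaw",np.degrees(np.arctan2(v[1],v[0])).round(2))
# rectified view of the lip plane z=.064: 5 px/mm, rows = y (+30 at top), cols = x
xs,ys=np.meshgrid(np.arange(-80,80,.2)/1e3,np.arange(45,-45,-.2)/1e3)
def rect(z):
    w=np.stack([xs,ys,np.full_like(xs,z)],-1)@B+[.5294,-.2242,0]; c=(w-W[:3,3])@W[:3,:3]
    return cv2.remap(p,(c[...,0]/c[...,2]*K[0,0]+K[0,2]).astype(np.float32),(c[...,1]/c[...,2]*K[1,1]+K[1,2]).astype(np.float32),cv2.INTER_CUBIC)
cv2.imwrite("pics/r2.png",rect(.064)); cv2.imwrite("pics/w2.png",p)
# depth profile across the bay at both ends
for a,b in((-.055,-.03),(.03,.055)):
    s=(L[...,0]>a)&(L[...,0]<b)&(abs(L[...,1])<.024)
    for y0 in np.arange(-.022,.023,.002):
        q=L[...,2][s&(abs(L[...,1]-y0)<.001)]; print(f"{y0*1e3:.0f}:{np.median(q)*1e3 if len(q) else 0:.0f}/{len(q)}",end=" ")
    print()
```

```text
shift(tool) [0.0311 0.0553 0.0008] then turn [ 0.02 -0.04  0.5 ]
880 x [-0.0348  0.0531] y 0.1024 z 0.0982 dyaw 0.15
418 x [0.0059 0.0541] y 0.0529 z 0.0983 dyaw 2.39
799 x [-0.0356  0.052 ] y 0.0779 z 0.0982 dyaw 0.0
836 x [-0.0361  0.0523] y 0.0283 z 0.0983 dyaw 0.17
965 x [-0.0359  0.0526] y -0.0211 z 0.0982 dyaw 0.14
-22:331/130 -20:79/44 -18:66/199 -16:55/44 -14:55/57 -12:52/48 -10:38/106 -8:8/13 -6:9/15 -4:63/31 -2:64/40 0:63/50 2:43/151 4:9/49 6:9/23 8:8/18 10:8/8 12:8/9 14:63/35 16:63/46 18:64/42 20:343/166 22:343/152 
-22:98/55 -20:98/57 -18:77/293 -16:56/30 -14:55/60 -12:52/39 -10:46/99 -8:0/0 -6:0/0 -4:64/22 -2:64/47 0:64/43 2:63/67 4:35/170 6:8/31 8:0/0 10:0/0 12:0/0 14:64/26 16:64/43 18:64/45 20:64/30 22:0/0
```

View pics/r2.png

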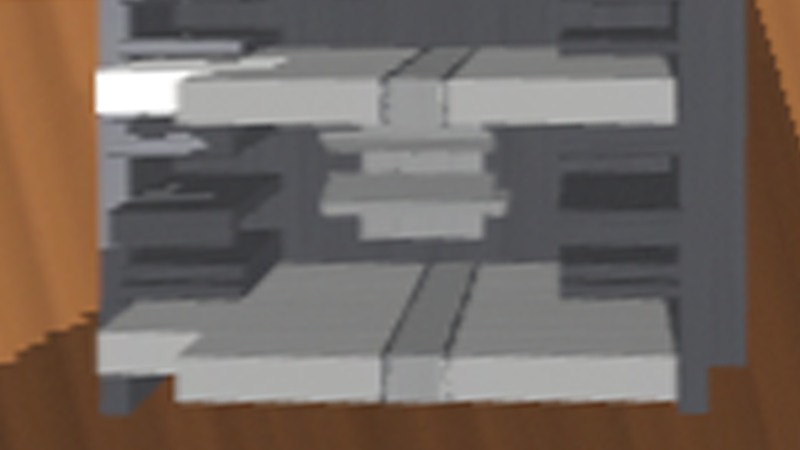

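View pics/w2.png

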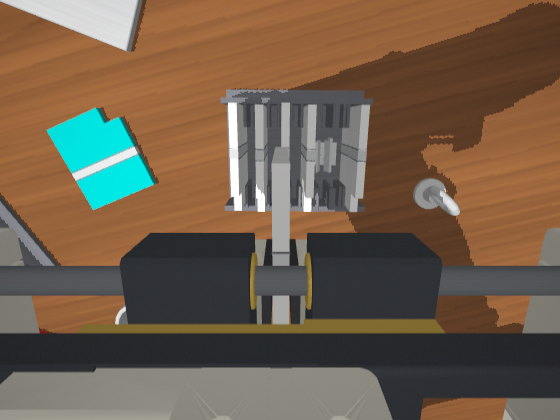

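The wrist view shows the held plate at (282,200). The empty bay is to its right at (325,150), with the catch block inside it. In the rectified view the slot is about 5 mm to +y of the bay middle. I move over it and compare plate and slot in the same view.

>>> {"name": "move_arm", "arguments": {"rows": "0 0 .5 .011 .016 0 0;0 0 0 .011 .016 0 0;0 0 0 .0105 .0165 0 0;0 0 0 0 0 .035 0;0 0 0 0 0 .033 0;0 0 0 0 0 0 0;0 0 0 0 0 0 0"}}

```text
t: 7.2
eef_pos: [0.5329, -0.2193, 0.1944]
ee_rot: [-3.141, -0.003, -0.259]
force: [-0.6, 0.1, -1.5]
width: 0.0077
gripper_force: 25.0
```

```bash
cat > m.py <<'E'
from h import *
y=np.radians(-14.6); B=np.array([[np.cos(y),np.sin(y),0],[-np.sin(y),np.cos(y),0],[0,0,1]])
C=np.array([.5294,-.2242,0])
def comps(L,lo,hi,n):
    m=((L[...,2]>lo)&(L[...,2]<hi)&(abs(L[...,0])<.075)&(abs(L[...,1])<.12)).astype(np.uint8)
    k,l,st,_=cv2.connectedComponentsWithStats(m,connectivity=4)
    for i in range(1,k):
        if st[i,4]>25:
            q=L[l==i]; v=np.linalg.svd(q[:,:2]-q[:,:2].mean(0))[2][0]; v*=np.sign(v[0])
            print(n,st[i,4],"x",(1e3*np.percentile(q[:,0],[1,99])).round(1),"y",(1e3*np.percentile(q[:,1],[2,50,98])).round(1),"z",(1e3*np.percentile(q[:,2],[1,50,99])).round(1),"dyaw",np.degrees(np.arctan2(v[1],v[0])).round(2))
E
python3 - <<'E'
from m import *
T=tool(); print("tool local",((T[:3,3]-C)@B.T*1e3).round(1))
for n in("wrist","top","scene"):
    p,d,K,W=look(n); np.savez("c_"+n,p=p,d=d,K=K,W=W); L=(pts(d,K,W)-C)@B.T
    comps(L,.090,.106,n+" stored"); comps(L,.112,.215,n+" held")
    if n=="wrist":
        cv2.imwrite("pics/w3.png",p)
        for a,b in((.044,.049),(.049,.053),(.053,.057)):
            s=(L[...,0]>a)&(L[...,0]<b)
            for y0 in np.arange(-.012,.025,.0015):
                q=L[...,2][s&(abs(L[...,1]-y0)<.00075)]; print(f"{y0*1e3:.1f}:{np.median(q)*1e3 if len(q) else 0:.0f}/{len(q)}",end=" ")
            print()
E
```

```text
tool local [  2.2   5.6 194.4]
wrist stored 1051 x [-15.4  54.3] y [48.8 52.3 56.9] z [90.7 98.1 99.7] dyaw 0.21
wrist stored 1213 x [-15.6  53.6] y [ 98.6 101.5 106.9] z [90.4 98.  99.7] dyaw 0.28
wrist stored 987 x [-21.2  52.9] y [24.  27.6 31.8] z [91.3 98.3 99.8] dyaw 0.45
wrist stored 967 x [-15.9  53.1] y [-25.7 -21.5 -17.8] z [90.7 98.2 99.8] dyaw 0.03
wrist stored 1106 x [-15.6  52.3] y [73.7 77.  81.9] z [90.3 98.1 99.9] dyaw 0.21
wrist held 2795 x [ 7.1 54.3] y [-3.2  7.3 18.2] z [135.4 207.4 213.2] dyaw -0.19
wrist held 447 x [-24.9  -9.4] y [ 3.9  7.4 11.3] z [206.5 207.6 209. ] dyaw -0.17
-12.0:52/10 -10.5:44/21 -9.0:8/5 -7.5:9/7 -6.0:9/3 -4.5:0/0 -3.0:64/10 -1.5:64/11 -0.0:64/7 1.5:64/5 3.0:208/15 4.5:208/36 6.0:208/49 7.5:208/40 9.0:208/38 10.5:208/47 12.0:8/3 13.5:28/13 15.0:64/12 16.5:64/5 18.0:64/10 19.5:64/11 21.0:63/6 22.5:56/6 24.0:81/38 
-12.0:53/6 -10.5:43/21 -9.0:9/4 -7.5:8/4 -6.0:9/4 -4.5:0/0 -3.0:64/10 -1.5:64/9 -0.0:64/5 1.5:64/10 3.0:63/19 4.5:207/33 6.0:208/44 7.5:207/32 9.0:208/41 10.5:208/35 12.0:9/4 13.5:24/14 15.0:64/10 16.5:64/6 18.0:64/9 19.5:64/10
[... 431 characters left out ...]
 [ 90.4  99.1 103.9] dyaw 0.93
top stored 53 x [-33.3   8.2] y [-29.7 -25.6 -21.1] z [ 93.3  98.2 104.2] dyaw -2.59
top held 141 x [-52.4  -9.6] y [0.7 7.8 9. ] z [120.4 173.4 211.8] dyaw 3.78
scene stored 158 x [-34.   54.5] y [ 96.2  99.8 104.5] z [ 90.3  97.8 102.2] dyaw 0.35
scene stored 152 x [-35.4  53.3] y [71.4 75.  79.1] z [ 91.1  97.5 101.2] dyaw 0.11
scene stored 154 x [-34.   54.6] y [46.4 50.1 54.4] z [ 90.2  97.7 101.1] dyaw 0.14
scene stored 120 x [-28.2  54.4] y [21.6 26.  29.7] z [ 90.6  97.8 101.7] dyaw -1.86
scene stored 155 x [-35.1  54.1] y [-28.5 -24.8 -20.6] z [ 91.3  97.8 101.6] dyaw 0.14
scene held 332 x [-7.9 55.8] y [-9.4  2.7 20.4] z [119.5 191.2 213.7] dyaw -0.89
```

View pics/w3.png

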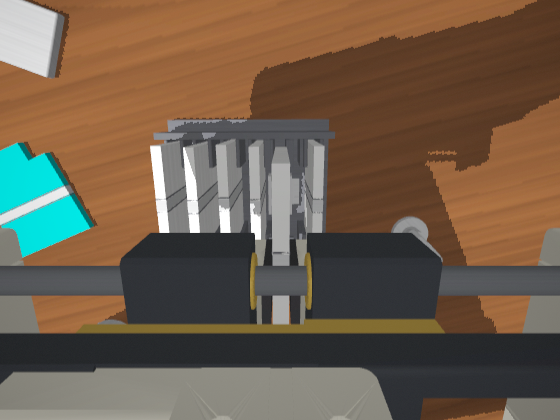

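>>> {"name": "move_arm", "arguments": {"rows": "0 0 -.3 -.001 0 .02 0;0 0 0 0 0 .02 0;0 0 0 0 0 0 0;0 0 0 0 0 0 0"}}

```text
t: 7.85
eef_pos: [0.532, -0.2183, 0.1545]
ee_rot: [-3.141, -0.004, -0.254]
force: [0.3, -0.1, -1.9]
width: 0.0078
gripper_force: 25.0
```

Run:
```python
from m import *
T=tool(); print("tool local",((T[:3,3]-C)@B.T*1e3).round(1))
p,d,K,W=look("wrist"); L=(pts(d,K,W)-C)@B.T
comps(L,.155,.18,"held"); comps(L,.09,.103,"st")
m=(abs(L[...,1]-.008)<.03)&(L[...,0]>.03)&(L[...,0]<.062)&(L[...,2]<.1)
for a,b in((.040,.046),(.046,.051),(.051,.056),(.056,.06)):
    s=(L[...,0]>a)&(L[...,0]<b)
    for y0 in np.arange(-.002,.020,.001):
        q=L[...,2][s&(abs(L[...,1]-y0)<.0005)]; print(f"{y0*1e3:.0f}:{np.median(q)*1e3 if len(q) else 0:.0f}/{len(q)}",end=" ")
    print()
for n in("foot end",):
    s=(L[...,2]>.074)&(L[...,2]<.1)&(abs(L[...,1]-.008)<.012)&(L[...,0]>.045); q=L[s]; print(n,len(q),np.percentile(q,[2,50,98],axis=0).round(4))
f=lambda xyz:(lambda c:(K@(c/c[2]))[:2])((B.T@np.array(xyz)+C-W[:3,3])@W[:3,:3])
u,v=f([.053,.008,.07]).astype(int); print(u,v)
c=p[v-45:v+45,u-60:u+60]; cv2.imwrite("pics/w4.png",cv2.resize(c,(800,600),interpolation=cv2.INTER_CUBIC))
```

```text
tool local [  1.    6.3 154.5]
held 2587 x [ 5.7 53.1] y [-2.2  8.1 18.8] z [155.9 167.8 178.6] dyaw 0.15
held 448 x [-26.  -10.6] y [ 4.5  8.2 11.9] z [166.5 167.7 169.3] dyaw 0.34
st 1252 x [-2.8 54.5] y [48.8 52.2 56.9] z [90.5 98.2 99.7] dyaw 0.29
st 1559 x [-7.4 53.8] y [ 98.5 101.6 106.9] z [90.3 97.9 99.6] dyaw -0.27
st 1336 x [-3.  52.6] y [73.7 76.9 82. ] z [90.4 98.  99.8] dyaw 0.31
st 1127 x [-6.7 53. ] y [24.  27.6 31.9] z [91.3 98.3 99.7] dyaw 0.7
st 1148 x [-2.7 53.2] y [-25.8 -21.5 -17.8] z [90.9 98.2 99.9] dyaw 0.19
-2:64/8 -1:65/7 0:64/17 1:64/9 2:64/5 3:63/1 4:0/0 5:168/40 6:168/27 7:168/27 8:168/27 9:168/40 10:168/27 11:168/26 12:168/28 13:0/0 14:0/0 15:64/12 16:64/9 17:64/7 18:64/12 19:63/11 
-2:63/7 -1:64/7 0:64/13 1:64/7 2:64/7 3:51/13 4:9/3 5:168/30 6:168/33 7:168/26 8:168/25 9:168/37 10:168/26 11:168/26 12:168/30 13:9/3 14:62/11 15:64/14 16:64/6 17:64/7 18:64/13 19:64/7 
-2:64/11 -1:64/7 0:63/10 1:64/11 2:64/7 3:50/16 4:60/6 5:147/45 6:151/47 7:144/43 8:150/40 9:148/53 10:148/44 11:143/44 12:143/41 13:9/3 14:62/12 15:64/14 16:64/7 17:64/7 18:64/13 19:64/7 
-2:48/10 -1:49/8 0:48/6 1:48/7 2:48/11 3:48/6 4:48/5 5:48/5 6:48/10 7:48/5 8:48/5 9:49/5 10:49/10 11:48/5 12:48/5 13:48/10 14:48/6 15:48/7 16:48/6 17:48/11 18:49/7 19:49/6 
foot end 36 [[0.053  0.0046 0.0786]
 [0.0531 0.0083 0.0881]
 [0.0532 0.0121 0.0963]]
280 146
```

View pics/w4.png

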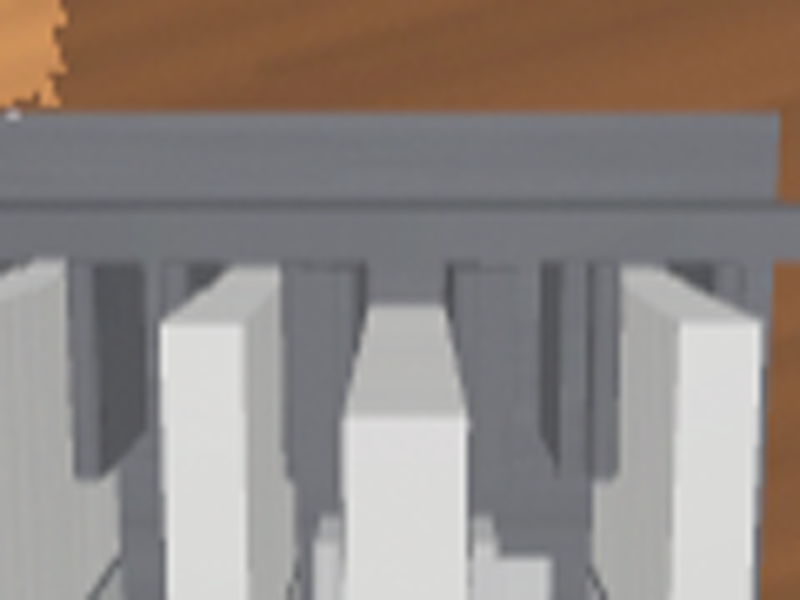

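The close view shows the plate's foot end (366–445) centred in the slot between the lips (about 360 and 450). I lower it carefully.

>>> {"name": "move_arm", "arguments": {"rows": "0 0 0 0 0 .008 0;0 0 0 0 0 .006 0;0 0 0 0 0 .004 0;0 0 0 0 0 .002 0;0 0 0 0 0 0 0", "squeeze": 12}}

```text
t: 8.52
eef_pos: [0.5311, -0.2182, 0.133]
ee_rot: [-3.141, -0.001, -0.254]
force: [0.1, -0.4, -1.7]
width: 0.0081
gripper_force: 12.0
```

>>> {"name": "move_arm", "arguments": {"rows": "0 0 0 0 0 .006 0;0 0 0 0 0 .006 0;0 0 0 0 0 .004 0;0 0 0 0 0 .003 0;0 0 0 0 0 0 0"}}

```text
t: 9.15
eef_pos: [0.5311, -0.2181, 0.1139]
ee_rot: [-3.141, -0.001, -0.254]
force: [-0.1, 0.7, -2.1]
width: 0.008
gripper_force: 12.0
```

>>> {"name": "move_arm", "arguments": {"rows": "0 0 0 0 0 .001 0;0 0 0 0 0 .001 0;0 0 0 0 0 .001 0;0 0 0 0 0 0 0"}}

```text
t: 9.65
eef_pos: [0.5315, -0.2182, 0.1116]
ee_rot: [-3.141, -0.002, -0.254]
force: [-0.4, 1.1, 1.9]
width: 0.0082
gripper_force: 12.0
```

>>> {"name": "move_arm", "arguments": {"rows": "0 0 0 0 0 0 .025;0 0 0 0 0 0 .025;0 0 0 0 0 0 .025;0 0 0 0 0 -.02 .025;0 0 0 0 0 -.03 .025;0 0 0 0 0 -.02 .025;0 0 0 0 0 0 0;0 0 0 0 0 0 0"}}

```text
t: 10.65
eef_pos: [0.5306, -0.218, 0.1804]
ee_rot: [-3.141, -0.001, -0.254]
force: [-0.3, -0.7, -0.1]
width: 0.0102
gripper_force: 0.0
```

Run:
```python
from m import *
T=tool(); print("tool local",((T[:3,3]-C)@B.T*1e3).round(1),arm.get_state()["q"].round(2),arm.get_state()["width"])
for n in("wrist","scene"):
    p,d,K,W=look(n); L=(pts(d,K,W)-C)@B.T
    comps(L,.09,.104,n+" st"); comps(L,.11,.135,n+" plate")
```

```text
tool local [ -0.4   6.3 180.4] [-0.05  0.23 -0.29 -0.   -1.04  1.37] 0.010195475401013147
wrist st 1157 x [-13.6  54.2] y [48.8 52.4 56.8] z [90.8 98.2 99.8] dyaw 0.21
wrist st 1348 x [-13.9  53.5] y [ 98.6 101.6 106.8] z [90.3 98.  99.7] dyaw 0.22
wrist st 1223 x [-13.7  52.4] y [73.7 77.  81.9] z [90.5 98.  99.8] dyaw 0.16
wrist st 1101 x [-19.3  52.8] y [23.9 27.8 31.9] z [92.  98.2 99.8] dyaw 0.09
wrist st 1075 x [-13.3  53.1] y [-25.9 -21.5 -17.8] z [91.  98.2 99.8] dyaw 0.07
wrist plate 1461 x [-28.   52.5] y [ 4.6  8.5 12.5] z [117.9 124.9 126.4] dyaw 0.03
scene st 152 x [-33.3  54.4] y [ 96.2 100.  104.5] z [ 90.6  97.4 101.3] dyaw 0.45
scene st 151 x [-35.8  53.4] y [71.3 74.9 79.5] z [ 90.4  97.7 101.5] dyaw 0.17
scene st 151 x [-31.4  55.6] y [46.3 49.9 54.4] z [ 90.3  97.5 102. ] dyaw 0.31
scene st 140 x [-25.2  54. ] y [21.4 25.2 29.4] z [ 90.5  97.8 101.6] dyaw 0.19
scene st 155 x [-34.3  53.5] y [-28.5 -24.7 -20.6] z [ 90.6  97.6 101.4] dyaw 0.28
scene plate 138 x [-13.7  54. ] y [1.9 5.4 9.8] z [110.8 124.1 127.7] dyaw 0.47
```

The plate rests on the catch, top at 125 mm, and the stored plates haven't moved. I turn the closed gripper 90° so it clears the neighbours, then push.

>>> {"name": "move_arm", "arguments": {"rows": "0 0 10 0 0 0 0;0 0 10 0 0 0 0;0 0 10 0 0 0 0;0 0 10 0 0 0 0;0 0 10 0 0 0 0;0 0 10 0 0 0 0;0 0 10 0 0 0 0;0 0 10 0 0 0 0"}}

```text
t: 11.75
eef_pos: [0.5307, -0.2181, 0.1802]
ee_rot: [-3.141, 0.0, -1.656]
force: [-0.3, -0.3, -0.0]
width: 0.0002
gripper_force: 0.0
```

>>> {"name": "move_arm", "arguments": {"rows": "0 0 10 0 0 0 0;0 0 0 0 0 .025 0;0 0 0 0 0 .018 0;0 0 0 0 0 0 0;0 0 0 0 0 0 0"}}

```text
t: 12.38
eef_pos: [0.5314, -0.2183, 0.1384]
ee_rot: [-3.14, 0.0, -1.825]
force: [0.5, -0.4, 0.8]
width: 0.0006
gripper_force: 0.0
```

Run:
```python
from m import *
T=tool(); print("tool local",((T[:3,3]-C)@B.T*1e3).round(1),arm.get_state()["ee_rot"],arm.get_state()["force"].round(1))
```

```text
tool local [  0.5   6.3 138.4] [-3.13984822e+00  3.28479589e-04 -1.82467841e+00] [ 0.5 -0.4  0.8]
```

>>> {"name": "move_arm", "arguments": {"rows": "0 0 0 0 0 .003 0;0 0 0 0 0 .002 0;0 0 0 0 0 .002 0;0 0 0 0 0 .002 0;0 0 0 0 0 .002 0;0 0 0 0 0 .002 0"}}

```text
t: 13.12
eef_pos: [0.532, -0.2184, 0.126]
ee_rot: [-3.138, 0.001, -1.825]
force: [0.3, -0.4, 4.5]
width: 0.0004
gripper_force: 2.0
```

>>> {"name": "move_arm", "arguments": {"rows": "0 0 0 0 0 .002 0;0 0 0 0 0 .002 0;0 0 0 0 0 .002 0;0 0 0 0 0 .002 0;0 0 0 0 0 .002 0;0 0 0 0 0 .002 0"}}

```text
t: 13.88
eef_pos: [0.5312, -0.2182, 0.113]
ee_rot: [-3.14, 0.001, -1.825]
force: [0.6, -0.4, 3.7]
width: 0.0004
gripper_force: 2.0
```

>>> {"name": "move_arm", "arguments": {"rows": "0 0 0 0 0 .002 0;0 0 0 0 0 .0015 0;0 0 0 0 0 .001 0;0 0 0 0 0 .001 0;0 0 0 0 0 0 0"}}

```text
t: 14.5
eef_pos: [0.5311, -0.2181, 0.1075]
ee_rot: [-3.14, 0.001, -1.825]
force: [0.7, -0.1, 2.7]
width: 0.0004
gripper_force: 1.1
```

>>> {"name": "move_arm", "arguments": {"rows": "0 0 0 0 0 .0007 0;0 0 0 0 0 .0007 0;0 0 0 0 0 0 0"}}

```text
t: 14.88
eef_pos: [0.5313, -0.2182, 0.1063]
ee_rot: [-3.14, 0.001, -1.825]
force: [-0.6, 0.3, 3.5]
width: 0.0006
gripper_force: 2.0
```

>>> {"name": "move_arm", "arguments": {"rows": "0 0 0 0 0 .0007 0;0 0 0 0 0 .0007 0;0 0 0 0 0 0 0"}}

```text
t: 15.25
eef_pos: [0.5313, -0.2184, 0.1062]
ee_rot: [-3.139, 0.0, -1.824]
force: [-3.5, 0.8, 13.9]
width: 0.0004
gripper_force: 7.1
```

Hard stop felt, with the fingertips at 98 mm. I back off and check.

>>> {"name": "move_arm", "arguments": {"rows": "0 0 0 0 0 -.01 0;0 0 0 0 0 -.03 0;0 0 0 0 0 -.04 0;0 0 0 -.03 0 -.03 0;0 0 0 0 0 0 0"}}

```text
t: 15.88
eef_pos: [0.5401, -0.1881, 0.2175]
ee_rot: [-3.136, 0.002, -1.823]
force: [0.1, 0.8, -0.8]
width: 0.0004
gripper_force: 0.0
```

Run:
```python
from m import *
print(arm.get_state()["eef_pos"])
for n in("wrist","scene"):
    p,d,K,W=look(n); L=(pts(d,K,W)-C)@B.T
    comps(L,.09,.106,n); print(n,"above:"); comps(L,.108,.135,n)
    if n=="scene": cv2.imwrite("pics/s5.png",cv2.resize(p[220:340,160:320],(800,600),interpolation=cv2.INTER_CUBIC))
```

```text
[ 0.54005826 -0.18805831  0.21747952]
wrist 1099 x [-35.5  52.2] y [-25.7 -21.7 -18.3] z [96.6 98.2 99.8] dyaw 0.14
wrist 1166 x [-36.5  51.7] y [ 4.5  8.1 12.5] z [91.1 98.2 99.9] dyaw 0.22
wrist 1129 x [-35.8  51.9] y [24.1 27.2 31.8] z [90.1 98.1 99.8] dyaw 0.11
wrist 1162 x [-34.3  53.8] y [49.  52.3 57.2] z [90.3 98.  99.6] dyaw 0.14
wrist 84 x [-10.5  14.2] y [73.6 74.2 81.3] z [90.2 93.8 99.2] dyaw -0.7
wrist above:
scene 81 x [11.9 54.6] y [ 96.2 100.1 104.4] z [ 90.7  97.8 101.2] dyaw 0.83
scene 31 x [-36.6  -4.5] y [21.2 22.5 26.8] z [ 90.2  98.1 101.5] dyaw -4.45
scene 153 x [-36.2  53.6] y [ 1.8  5.9 10. ] z [ 91.8  97.5 101.7] dyaw 0.0
scene 76 x [11.5 53.9] y [71.5 75.3 79.4] z [ 91.3  97.4 101.4] dyaw 0.09
scene 78 x [12.5 55.4] y [46.5 50.1 54.3] z [ 90.9  97.5 102.8] dyaw 0.14
scene 156 x [-36.8  53.7] y [-28.5 -24.7 -20.6] z [ 90.4  97.7 101.4] dyaw 0.26
scene 76 x [10.4 53.7] y [21.3 25.3 29.4] z [ 91.5  97.7 101.2] dyaw 0.31
scene above:
```

View pics/s5.png

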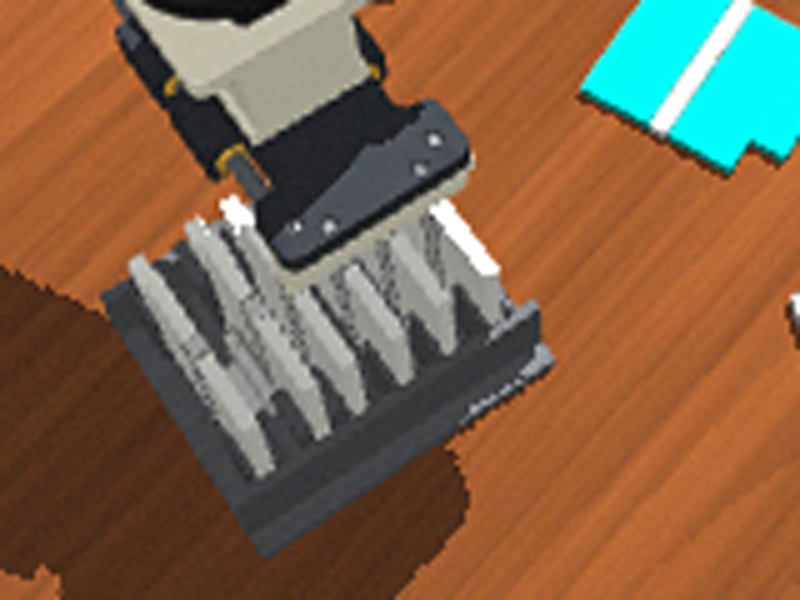

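The plate (260,340) sits level with its neighbours at 98 mm, and nothing touches the robot. I hand the job in.

```bash
python3 -c "
from station import arm
print(arm.job_done())"
```

```text
the job is handed in; nothing more can be done
None
```

The loose plate is fully home in the empty bay, upright, notch up at the same end as its neighbours' and level with them at 98 mm; I released it, saw no movement of the stored plates, and handed the job in at about 16 s (no verdict was returned).

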